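# Roll the pivot shaft into the vees and bring the dial gauge down on it

## Robot

A 7-joint arm with a two-finger parallel gripper is mounted at the origin on a cart in front of the work surface, level with it; the furniture and walls round the work are solid. World frame = base frame: x ahead of the robot, y to its left, z up, the work surface at z = 0. Lengths are in m, angles in rad, forces in N, time in s.
With the tool pointing down it reaches from about 0.425 to 0.95 m from the base axis. Payload 16.7 kg.
Tool frame: the origin (TCP) lies midway between the tips of the shut fingers; the grasp point (between the pads) lies 19 mm behind it; z points along the fingers, y is the direction in which the jaws open and shut (so a half turn about z gives the same grasp; the last joint's range is limited). The gripper opens to 94 mm and grips with 3 to 60 N. Pads are 16 mm wide; open, the fingers measure 119 mm over their backs; the gripper's body (75 mm by 177 mm) begins 78 mm behind the grasp point.
Start: joints at [-1.288, 0.426, 0.074, 1.606, -0.034, 1.111, -0.067], TCP at [0.283, 0.613, 0.205] pointing down, gripper open.
Joint ranges: [-2.85, 2.85], [-0.5, 2.14], [-1.23, 1.37], [0.21, 2.46], [-1.02, 4.16], [0.16, 2.05], [-2.73, 2.73]. Speed limits (rad/s): [1.89, 1.89, 2.39, 2.39, 3.01, 3.01, 3.01].

## Interface

Orientations are given as a unit quaternion [x, y, z, w].
In Python, from station import ctrl gives the robot as it stands.
- The arm moves only by the tool step_arm, never from a script. Its argument "commands" is a list of rows, each an object with "translation": the shift along the tool's x, y, z scaled (see below), a list of three; "angular": the turn, a rotation vector about the tool's x, y, z scaled (see below), a list of three; "jaw": the closure, from 0 (fully open) to 1 (shut). In form: [{"translation": [x, y, z], "angular": [wx, wy, wz], "jaw": jaw}, ...]. A call has 1 to 10 rows; each row is the pose to reach, as a shift and turn from the pose commanded when the call began, along the tool's axes at that moment; what a row does not reach only later rows make up. The controller multiplies each number of a shift by 0.4 m and each number of a turn by 30 degrees. A row lasts 1/8 s, in which the tool goes at most 62.5 mm and 10.7 degrees, less where a joint would pass 70% of its speed; a pose out of reach is approached as far as the arm can. A call with a number of a shift or a turn outside -1 to 1 is refused whole. A call with a gripper value outside its range is refused whole. The fingers move at their own pace and stop on an object; "force" is the grip in N (left out, the last holds). Time passes only in rows, so rows that repeat a pose let the fingers close. It gives the time, the measured TCP pose, the force and the opening at its end, in the units of the state.
- ctrl.get_state(): the state, without advancing time (a new reading comes with each control period).
- ctrl.capture(name): name is "scene" or "top" or "wrist"; returns (picture, depth): 480x640x3 uint8, red, green, blue; 480x640 float32, m along the optical axis (not along the pixel's ray), 0 where there is no reading.
- ctrl.get_calibration(name): a dict with "fov_y" (degrees; the focal length in pixels is half the picture's height over the tangent of half this angle, whatever the lens; pixels are square), "cx", "cy" (the principal point, pixels), "R" (3x3) and "t" (3): a world point X has camera coordinates R X + t. Camera axes: x right, y down, z forward; pixel columns grow to the right and rows downward; lengths in m; the calibration is good to about 2 mm. A picture is of the moment at which its call begins: read the wrist's pose just before it. get_calibration takes no time and is no camera call; for the wrist camera it gives the pose at the moment of the call.
- ctrl.job_done(): hands the job in, once; it reports no verdict.
The state is a dict: "clock": time; "joints": joint angles; "joint_velocities": joint speeds; "tau": joint torques, N m; "position": TCP position; "tool_rot": TCP orientation; "force": force on the tool from outside, world axes, zero at the start; "moment": the same for the moment, N m; "grip_width": finger opening in m.
Only numpy, scipy, OpenCV 4.12 (cv2) and the standard library are available. Lean on these libraries where they do the work, as an engineer would, in place of code of your own. Each camera call takes 0.05 s, during which the arm holds its last target. There are 200 camera calls.

## Task

The shaft's run-out is to be checked: with fingertips on top of the shaft, roll it along the two rails of the checking stand until it drops into the vees, while the gauge arm is still up. Then push the gauge arm over and right down on its stop, so that the dial gauge's plunger stands on the shaft and the needle moves, and take the hand away. Only push: take nothing between the fingers and lift nothing, roll the shaft rather than slide it, and leave the loose bearings, spacer and nut where they are.

Things in the scene. Friction and masses are not known exactly. Their poses are not given: they have to be found in the camera images.
- stand: fixed checking stand, green base plate 168 (x) by 340 mm (y), two steel rails 14 mm thick along y, centred at x = -64 and +64 mm. Origin on the bench under the vees; y along the rails, from the shaft's start towards vees and gauge column (to the robot's left), x away from the robot, z up. Rail tops flat, 60 mm high, 18 mm stop at y = -169; column 28 mm wide at y = +110
- shaft: loose steel shaft across the rails, 0.45 kg, 170 mm long. Origin at its centre; x along its axis, z to a yellow line painted along it (on top at the start). Thick middle 44 mm in diameter, 108 mm long, between the rails; end journals, 32 mm, run on the rails. On the flat its centre is 76 mm and its top 98 mm over the bench. Starts 85 to 145 mm before the vees; rests where it is left
- shaft_mid (a point): centre of the shaft, on its axis (the shaft's origin). As the shaft rolls on its thinner journals, the top of the thick middle moves 2.4 times as far as this point. After a push the shaft rolls on a little and comes to rest by itself on the flat, so that it may take several pushes
- vee_seat (a point): where the shaft's centre lies when seated in both vees: stand x = 0, y = 0, 67.6 mm over the bench. The vees are 90 degree notches in the rails, 30 mm wide, 15 mm deep, with a 20 mm high stop on the rail just past them
- gauge_arm (a joint): gauge arm's hinge: 0 = arm level on its stop, over the vees; 1.57 = upright. Starts at 1.7 to 1.95 rad, leaning a little away from the shaft. The hinge is stiff (0.25 N m, 2 to 3 N at the dial): the arm stays where it is left
- gauge_hinge (a point): hinge axis of the gauge arm: stand x = 0, y = +110 mm, 128 mm over the bench; the axis is parallel to the stand's x
- dial (a point): centre of the dial gauge on the arm's free end: round case 42 mm in diameter, 20 mm thick (along stand x), white face towards the robot. 110 mm out along the arm from the hinge and 34 mm off the arm on the side away from the shaft (the upper side when the arm is down). Arm up: about 220 to 240 mm over the bench; arm down: 162 mm, right above the vees. Push it on the side away from the shaft
- gauge_plunger (a joint): travel of the gauge's sprung plunger (m): 0 = fully out; about 0.003 when the arm is on its stop and the shaft is seated; spring about 1 N. The red needle turns with it
- bearing_1: loose ball bearing lying flat, 47 mm in diameter, 14 mm high, origin under its centre; not to be disturbed
- bearing_2: loose ball bearing lying flat, 40 mm in diameter, 14 mm high, origin under its centre; not to be disturbed
- hub_spacer: loose alloy spacer ring, 38 mm in diameter, 30 mm high, origin under its centre; not to be disturbed
- lock_nut: loose hexagon nut lying flat, 36 by 41 mm, 16 mm high, origin under its centre; not to be disturbed
Not all that is in view belongs to the job. There is more than one size of the shaft; the job needs the larger.

How it is judged:
By the outcome, as a careful person would: the job done as asked, in the order asked, and still so for the second after the job is handed in, with the robot touching nothing.
It also fails if it takes over 58 s, if anything falls off the work surface, if the arm or the gripper's body presses on something with over 40 N, if the wrist force passes 120 N, or if a joint passes its speed limit or range.

## Working session

There is one attempt and no reset: what is moved stays moved. The work goes in short steps, Python scripts to look and compute and a tool call to move; the robot and the scene stay as the last step left them, time stands still between calls to the robot, and variables do not carry over. Pictures are saved under pics/ and viewed, about 8 in all and at most 12, crops included, and the job is handed in when it is done.

Besides the shell and the picture viewer there is one more tool, called by a JSON object that holds its "api" and its "payload", one argument or row to a line. step_arm: Moves the arm, as the interface text tells. Shifts and turns lie within -1 to 1; 1 stands for 0.4 m of shift or 30 degrees of turn. Its arguments: {"type":"object","properties":{"commands":{"type":"array"},"force":{"type":"number"}},"required":["commands"]}

```bash
mkdir -p pics
cat > h.py <<'E'
from station import ctrl
import numpy as np, cv2
def cap(n,f):
    K=ctrl.get_calibration(n); im,d=ctrl.capture(n)
    cv2.imwrite(f'pics/{f}.png',im[...,::-1]); np.savez(f'pics/{f}.npz',im=im,d=d,R=K['R'],t=K['t'],f=240/np.tan(np.radians(K['fov_y'])/2),c=[K['cx'],K['cy']])
def P(f,u,v,z=None):
    q=np.load(f'pics/{f}.npz'); R=q['R'];t=q['t']
    r=np.array([(u-q['c'][0])/q['f'],(v-q['c'][1])/q['f'],1.])
    o=-R.T@t; w=R.T@r
    if z is not None: return o+w*(z-o[2])/w[2]
    return o+w*q['d'][int(v),int(u)]
E
python3 - <<'E'
from h import *
cap('scene','s0');cap('top','t0')
s=ctrl.get_state();print({k:np.round(v,3) for k,v in s.items()})
for n in('scene','top'):
    K=ctrl.get_calibration(n);print(n,K['fov_y'],-np.array(K['R']).T@K['t'])
E
```

```text
{'clock': np.float64(0.1), 'joints': array([-1.287,  0.427,  0.074,  1.607, -0.034,  1.111, -0.067]), 'joint_velocities': array([ 0.   , -0.003,  0.   ,  0.   , -0.001, -0.002,  0.001]), 'tau': array([ 4.0000e-03, -9.3746e+01,  3.6750e+00, -4.5504e+01, -4.9000e-02,
        1.7000e-02,  0.0000e+00]), 'position': array([0.283, 0.612, 0.205]), 'tool_rot': array([ 0.215,  0.977, -0.001, -0.   ]), 'force': array([ 0.794,  0.504, -0.36 ]), 'moment': array([-0.02 , -0.007,  0.021]), 'grip_width': np.float64(0.094)}
scene 44.91170035912809 [-0.29738904 -0.97981862  0.81589658]
top 43.94063925173236 [ 0.34382973 -0.02105192  1.62630746]
```

View pics/s0.png

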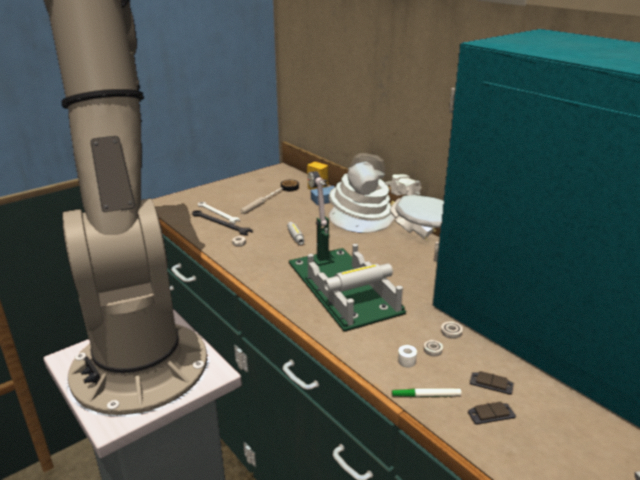

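View pics/t0.png

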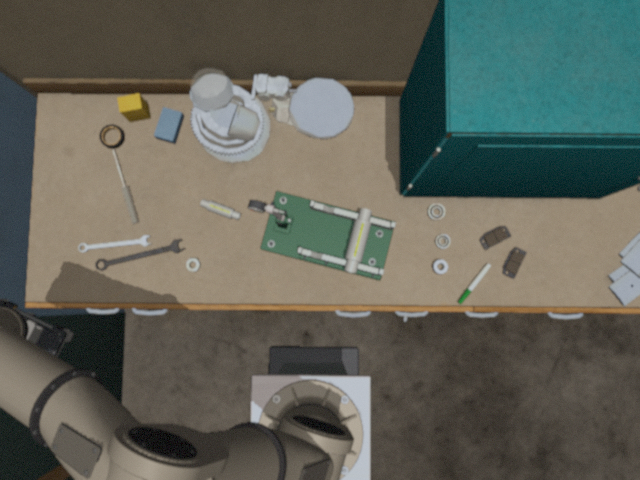

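The scene shows the green stand with the large shaft across its rails at (360,277) and the gauge arm up at (320,205). In the top view the large shaft is at (358,240). A smaller shaft lies on the bench at (220,208) and is a decoy. The pen at (475,283) and the spanners aren't part of the job. I choose the shaft on the rails and check it in one close crop.

Run:
```python
from h import *
im=cv2.imread('pics/t0.png')[180:290,235:400]
cv2.imwrite('pics/c0.png',cv2.resize(im,None,fx=4.8,fy=4.8,interpolation=cv2.INTER_CUBIC))
```

```text
(no output)
```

View pics/c0.png

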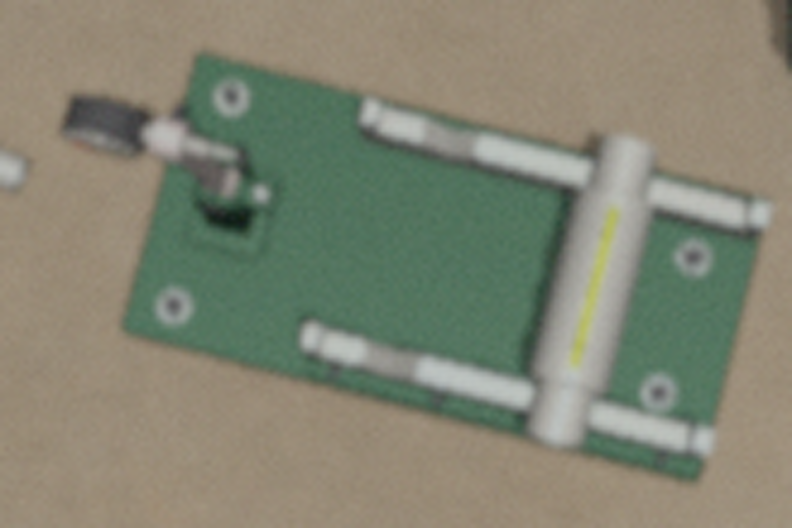

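The crop confirms the large shaft: thick middle with a yellow line from (613,210) to (577,363). The vees are at (448,140) and (388,358), the plate corners are clear, and the dial is at (105,125). Next I compute poses.

Run:
```python
from h import *
f=lambda x,y:(235+x/4.8,180+y/4.8)
c=[(203,53),(768,200),(697,478),(127,328)]
C=[P('t0',*f(*p),0.008) for p in c]
for a in C: print(a.round(4))
print('depth plate',[P('t0',*f(*p)).round(4) for p in [(300,180),(450,270),(240,290)]])
ctr=np.mean(C,0); print('ctr',ctr, 'sides',[np.linalg.norm(C[i]-C[(i+1)%4]).round(4) for i in range(4)])
ey=(C[0]+C[3]-C[1]-C[2]);ey/=np.linalg.norm(ey);ex=np.array([ey[1],-ey[0],0]);
print('ey',ey,'yaw',np.degrees(np.arctan2(-ey[0],ey[1])))
V=[P('t0',*f(*p),0.047) for p in [(448,140),(388,358)]];o=np.mean(V,0);print('vees',V,o,'len',np.linalg.norm(V[0]-V[1]),'ex',(V[0]-V[1])/np.linalg.norm(V[0]-V[1]))
print('plate ctr in y rel vee',(ctr-o)@ey,(ctr-o)@ex)
for n,p,z in [('yl1',(613,210),.098),('yl2',(577,363),.098),('e1',(628,140),.092),('e2',(555,440),.092)]:
    X=P('t0',*f(*p),z); print(n,X.round(4),'stand',((X-o)@ex).round(4),((X-o)@ey).round(4), P('t0',*f(*p)).round(4))
X=P('t0',*f(595,290));print('mid depth',X)
X=P('t0',*f(105,115));print('dial top',X,((X-o)@ex),((X-o)@ey))
q=np.load('pics/t0.npz')
```

```text
[0.6461 0.0989 0.008 ]
[ 0.5637 -0.2254  0.008 ]
[ 0.4047 -0.1846  0.008 ]
[0.4871 0.1396 0.008 ]
depth plate [array([0.572 , 0.0419, 0.0144]), array([ 0.5204, -0.0438,  0.0218]), array([0.5091, 0.0754, 0.0109])]
ctr [ 0.52541769 -0.04288569  0.008     ] sides [np.float64(0.3346), np.float64(0.1641), np.float64(0.3344), np.float64(0.1642)]
ey [0.24633295 0.96918527 0.        ] yaw -14.260620574054132
vees [array([ 0.59070017, -0.04179554,  0.047     ]), array([ 0.46820963, -0.00939998,  0.047     ])] [ 0.5294549  -0.02559776  0.047     ] len 0.1267020330846246 ex [ 0.96676067 -0.25568301  0.        ]
plate ctr in y rel vee -0.01774970880176946 0.00034578448323872423
yl1 [ 0.5453 -0.1304  0.098 ] stand 0.0412 -0.0977 [ 0.5453 -0.1304  0.098 ]
yl2 [ 0.4624 -0.1112  0.098 ] stand -0.0439 -0.0995 [ 0.4626 -0.1113  0.0956]
e1 [ 0.5845 -0.1389  0.092 ] stand 0.0813 -0.0963 [ 0.5848 -0.1391  0.0904]
e2 [ 0.4213 -0.0998  0.092 ] stand -0.0866 -0.0986 [ 0.4212 -0.0998  0.0926]
mid depth [ 0.50175608 -0.12072973  0.09886878]
dial top [0.56934342 0.12789199 0.25313987] 0.0008497813633886811 0.1585858652845532
```

Checks: plate sides measure 335 x 164 mm against 340 x 168, vee spacing is 127 mm, and the shaft top reads 98.9 mm, so the measurements fit. The vee origin is (0.5295, -0.0256) with the stand turned -14.5°, and the shaft sits at stand y = -98 mm. I'll turn the jaws along the shaft axis (tool x = stand y), which keeps the gripper body clear of the gauge arm, and go above the shaft.

{"api": "step_arm", "payload": {
  "commands": [
    {"translation":[0,0,-0.2],"angular":[0,0,0.3],"jaw":0.6},
    {"translation":[0,0,-0.3],"angular":[0,0,0.6],"jaw":0.6},
    {"translation":[-0.62,-0.71,-0.3],"angular":[0,0,0.9],"jaw":0.6},
    {"translation":[-0.62,-0.71,-0.3],"angular":[0,0,0.9],"jaw":0.6},
    {"translation":[-0.62,-0.71,-0.3],"angular":[0,0,0.9],"jaw":0.6},
    {"translation":[-0.62,-0.71,-0.3],"angular":[0,0,0.9],"jaw":0.6},
    {"translation":[-0.62,-0.71,-0.3],"angular":[0,0,0.9],"jaw":0.6},
    {"translation":[-0.62,-0.71,-0.3],"angular":[0,0,0.9],"jaw":0.6},
    {"translation":[-0.62,-0.71,-0.3],"angular":[0,0,0.9],"jaw":0.6}
  ],
  "force": 20
}}

```text
clock: 1.23
position: [0.3903, 0.2468, 0.3259]
tool_rot: [0.439, 0.898, 0.0, -0.0]
force: [-0.3, 0.6, -0.7]
grip_width: 0.0377
```

```bash
cat >> h.py <<'E'
from scipy.spatial.transform import Rotation as Ro
O=np.array([.5295,-.0256,0]);EY=np.array([.2495,.9684,0]);EX=np.array([.9684,-.2495,0]);S=np.c_[EX,EY,[0,0,1]]
def st():
    s=ctrl.get_state();R=Ro.from_quat(s['tool_rot']).as_matrix();p=np.array(s['position'])
    print('t',round(float(s['clock']),2),'stand mm',(S.T@(p-O)*1e3).round(1),'F stand',(S.T@np.array(s['force'])).round(1),'grip',round(float(s['grip_width']),3))
    return p,R
def go(x,y,z):   # stand mm target, tool x=EY,y=EX
    p,R=st(); T=np.c_[EY,EX,[0,0,-1]]
    print('trans',(R.T@(O+S@(np.array([x,y,z])/1e3)-p)/.4).round(3),'ang',((Ro.from_matrix(R.T@T).as_rotvec(degrees=True))/30).round(3))
E
python3 -c "
from h import *
go(0,-104,250)"
```

```text
t 1.23 stand mm [-202.8  229.1  325.9] F stand [-0.4  0.5 -0.7] grip 0.038
trans [-0.91  -0.349  0.189] ang [ 1.000e-03 -2.000e-03  1.744e+00]
```

{"api": "step_arm", "payload": {
  "commands": [
    {"translation":[-0.91,-0.35,0],"angular":[0,0,0.9],"jaw":0.6},
    {"translation":[-0.91,-0.35,0],"angular":[0,0,0.9],"jaw":0.6},
    {"translation":[-0.91,-0.35,0],"angular":[0,0,0.9],"jaw":0.6},
    {"translation":[-0.91,-0.35,0],"angular":[0,0,0.9],"jaw":0.6},
    {"translation":[-0.91,-0.35,0],"angular":[0,0,0.9],"jaw":0.6},
    {"translation":[-0.91,-0.35,0],"angular":[0,0,0.9],"jaw":0.6},
    {"translation":[-0.91,-0.35,0.1],"angular":[0,0,0.9],"jaw":0.6},
    {"translation":[-0.91,-0.35,0.18],"angular":[0,0,0.9],"jaw":0.6}
  ]
}}

```text
clock: 2.22
position: [0.5044, -0.1227, 0.2521]
tool_rot: [0.635, 0.772, -0.001, 0.0]
force: [0.1, 1.7, -0.9]
grip_width: 0.0374
```

```bash
python3 -c "
from h import *
go(0,-104,130)"
```

```text
t 2.23 stand mm [-1.000e-01 -1.003e+02  2.521e+02] F stand [-0.3  1.6 -0.9] grip 0.037
trans [-0.008 -0.004  0.305] ang [-0.001  0.002  0.852]
```

{"api": "step_arm", "payload": {
  "commands": [
    {"translation":[-0.01,0,0.1],"angular":[0,0,0.85],"jaw":0.6},
    {"translation":[-0.01,0,0.2],"angular":[0,0,0.85],"jaw":0.6},
    {"translation":[-0.01,0,0.3],"angular":[0,0,0.85],"jaw":0.6},
    {"translation":[-0.01,0,0.33],"angular":[0,0,0.85],"jaw":0.6},
    {"translation":[-0.01,0,0.33],"angular":[0,0,0.85],"jaw":0.6}
  ]
}}

```text
clock: 2.85
position: [0.505, -0.1256, 0.1216]
tool_rot: [0.789, 0.614, -0.0, -0.0]
force: [-0.4, 0.5, 0.3]
grip_width: 0.0371
```

```bash
python3 -c "
from h import *
go(0,-104,98)
cap('wrist','w0')"
```

```text
t 2.85 stand mm [   1.2 -102.9  121.6] F stand [-0.5  0.4  0.3] grip 0.037
trans [-0.003 -0.003  0.059] ang [-0.002  0.001  0.009]
```

View pics/w0.png

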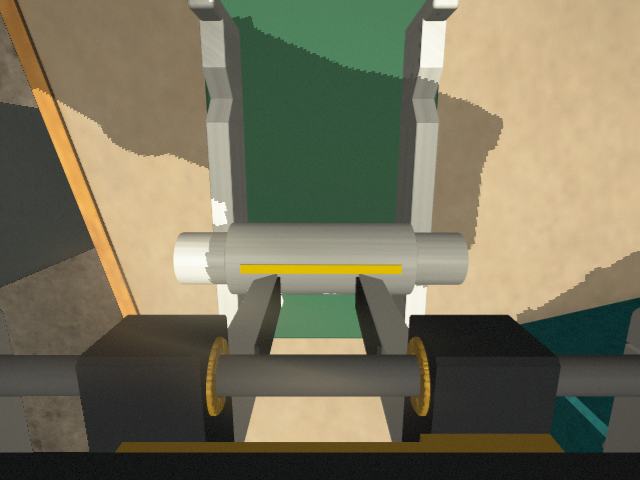

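The wrist view shows the fingers squarely over the thick middle (yellow line at row 269, columns 240-402) and the vees ahead at (218,95) and (428,95). The camera sits on the +y side, so I check its offset for clearance to the gauge arm, then feel for contact.

{"api": "step_arm", "payload": {
  "commands": [
    {"translation":[-0.003,-0.003,0.04],"angular":[0,0,0],"jaw":0.6},
    {"translation":[-0.003,-0.003,0.055],"angular":[0,0,0],"jaw":0.6},
    {"translation":[-0.003,-0.003,0.06],"angular":[0,0,0],"jaw":0.6},
    {"translation":[-0.003,-0.003,0.063],"angular":[0,0,0],"jaw":0.6},
    {"translation":[-0.003,-0.003,0.063],"angular":[0,0,0],"jaw":0.6}
  ]
}}

```text
clock: 3.52
position: [0.5035, -0.1267, 0.0974]
tool_rot: [0.79, 0.613, 0.0, -0.0]
force: [-11.1, 2.7, 30.5]
grip_width: 0.0376
```

```bash
python3 -c "
from h import *
K=ctrl.get_calibration('wrist');R=np.array(K['R']);print('cam stand',S.T@(-R.T@K['t']-O)*1e3)
go(0,-60,98)
# shaft line
q=np.load('pics/w0.npz')
for u,v in [(320,232),(320,250),(320,269),(200,260)]: print((S.T@(P('w0',u,v)-O)*1e3).round(1))
"
```

```text
cam stand [  0.7144547  -38.91574238 277.22394479]
t 3.52 stand mm [   0.  -104.4   97.4] F stand [-11.4  -0.2  30.5] grip 0.038
trans [ 0.111  0.    -0.001] ang [-0.001 -0.002  0.004]
[  3.3 -81.3  89. ]
[  3.4 -90.2  95.9]
[   3.4 -100.3   99.2]
[-65.6 -97.5  91.8]
```

Contact comes at z ≈ 98 mm and is stiff (30 N at about 1 mm). The first stroke gets lighter pressure and about 24 mm of finger travel.

{"api": "step_arm", "payload": {
  "commands": [
    {"translation":[0,0,-0.0012],"angular":[0,0,0],"jaw":0.6},
    {"translation":[0.02,0,-0.0012],"angular":[0,0,0],"jaw":0.6},
    {"translation":[0.045,0,-0.0012],"angular":[0,0,0],"jaw":0.6},
    {"translation":[0.07,0,-0.02],"angular":[0,0,0],"jaw":0.6},
    {"translation":[0.07,0,-0.06],"angular":[0,0,0],"jaw":0.6},
    {"translation":[0.03,0,-0.06],"angular":[0,0,0],"jaw":0.6}
  ]
}}

```text
clock: 4.28
position: [0.5074, -0.1149, 0.1216]
tool_rot: [0.789, 0.614, 0.001, 0.001]
force: [0.5, 0.2, 0.1]
grip_width: 0.0375
```

```bash
cat >> h.py <<'E'
def shaft(f):
    cap('wrist',f);q=np.load(f'pics/{f}.npz');d=q['d'];v,u=np.mgrid[:480,:640];m=d>0
    X=np.c_[(u[m]-q['c'][0])/q['f'],(v[m]-q['c'][1])/q['f'],np.ones(m.sum())]*d[m][:,None]
    X=((X-q['t'])@q['R']-O)@S*1e3   # stand mm
    for lo,hi,r,zc in [(-84,-73,16,76),(73,84,16,76),(-52,-36,22,76),(36,52,22,76)]:
        a=X[(X[:,0]>lo)&(X[:,0]<hi)&(X[:,2]>zc+5)&(X[:,2]<105)&(X[:,1]>-140)&(X[:,1]<30)]
        if len(a)<30: print(lo,'none');continue
        from scipy.optimize import least_squares
        s=least_squares(lambda p:np.hypot(a[:,1]-p[0],a[:,2]-p[1])-r,[np.median(a[:,1]),zc],loss='soft_l1');print(lo,len(a),'y,z',s.x.round(1),'res',np.sqrt(np.mean(s.fun**2)).round(2))
E
python3 -c "
from h import *
shaft('w1');st()"
```

```text
-84 684 y,z [-88.8  76.4] res 0.53
73 929 y,z [-88.4  76.6] res 0.55
-52 1695 y,z [-88.6  76.5] res 0.69
36 1805 y,z [-88.3  76.6] res 0.6
t 4.33 stand mm [  0.3 -95.  121.2] F stand [-0.5 -2.7 -0.4] grip 0.038
```

The shaft advanced about 10 mm, to y = -88.5, both ends level and z = 76.5, which is consistent with rolling. Next stroke.

{"api": "step_arm", "payload": {
  "commands": [
    {"translation":[-0.008,0,0.04],"angular":[0,0,0],"jaw":0.6},
    {"translation":[-0.008,0,0.0585],"angular":[0,0,0],"jaw":0.6},
    {"translation":[0.0,0,0.0588],"angular":[0,0,0],"jaw":0.6},
    {"translation":[0.03,0,0.0588],"angular":[0,0,0],"jaw":0.6},
    {"translation":[0.065,0,0.0588],"angular":[0,0,0],"jaw":0.6},
    {"translation":[0.1,0,0.03],"angular":[0,0,0],"jaw":0.6},
    {"translation":[0.06,0,0],"angular":[0,0,0],"jaw":0.6},
    {"translation":[0.025,0,0],"angular":[0,0,0],"jaw":0.6},
    {"translation":[0.025,0,0],"angular":[0,0,0],"jaw":0.6}
  ]
}}

```text
clock: 5.45
position: [0.5081, -0.1069, 0.1198]
tool_rot: [0.79, 0.613, -0.0, -0.0]
force: [0.8, 0.4, 0.7]
grip_width: 0.0375
```

```bash
python3 -c "
from h import *
shaft('w2');st()"
```

```text
-84 727 y,z [-70.8  76.4] res 0.54
73 958 y,z [-70.3  76.5] res 0.54
-52 1837 y,z [-70.7  76.4] res 0.68
36 2009 y,z [-70.5  76.5] res 0.56
t 5.5 stand mm [ -0.4 -83.3 119.8] F stand [-0.3 -0.3  0.3] grip 0.038
```

{"api": "step_arm", "payload": {
  "commands": [
    {"translation":[0.013,0,0.04],"angular":[0,0,0],"jaw":0.6},
    {"translation":[0.013,0,0.0585],"angular":[0,0,0],"jaw":0.6},
    {"translation":[0.02,0,0.0588],"angular":[0,0,0],"jaw":0.6},
    {"translation":[0.05,0,0.0588],"angular":[0,0,0],"jaw":0.6},
    {"translation":[0.085,0,0.0588],"angular":[0,0,0],"jaw":0.6},
    {"translation":[0.12,0,0.03],"angular":[0,0,0],"jaw":0.6},
    {"translation":[0.08,0,0],"angular":[0,0,0],"jaw":0.6},
    {"translation":[0.055,0,0],"angular":[0,0,0],"jaw":0.6},
    {"translation":[0.055,0,0],"angular":[0,0,0],"jaw":0.6}
  ]
}}

```text
clock: 6.62
position: [0.5137, -0.085, 0.1198]
tool_rot: [0.79, 0.613, -0.0, -0.0]
force: [0.2, 0.9, -0.0]
grip_width: 0.0376
```

```bash
python3 -c "
from h import *
shaft('w3');st()"
```

```text
-84 719 y,z [-53.4  76.4] res 0.56
73 955 y,z [-52.9  76.5] res 0.56
-52 1770 y,z [-53.3  76.5] res 0.61
36 1959 y,z [-53.   76.5] res 0.54
t 6.67 stand mm [ -0.4 -60.9 119.8] F stand [-0.  -0.3  1.2] grip 0.038
```

{"api": "step_arm", "payload": {
  "commands": [
    {"translation":[0.002,0,0.04],"angular":[0,0,0],"jaw":0.6},
    {"translation":[0.002,0,0.0585],"angular":[0,0,0],"jaw":0.6},
    {"translation":[0.009,0,0.0588],"angular":[0,0,0],"jaw":0.6},
    {"translation":[0.039,0,0.0588],"angular":[0,0,0],"jaw":0.6},
    {"translation":[0.074,0,0.0588],"angular":[0,0,0],"jaw":0.6},
    {"translation":[0.11,0,0.03],"angular":[0,0,0],"jaw":0.6},
    {"translation":[0.07,0,0],"angular":[0,0,0],"jaw":0.6},
    {"translation":[0.046,0,0],"angular":[0,0,0],"jaw":0.6},
    {"translation":[0.046,0,0],"angular":[0,0,0],"jaw":0.6}
  ]
}}

```text
clock: 7.8
position: [0.5183, -0.0673, 0.1198]
tool_rot: [0.79, 0.613, -0.0, -0.0]
force: [-0.3, -0.2, 0.0]
grip_width: 0.0376
```

```bash
python3 -c "
from h import *
shaft('w4');st()"
```

```text
-84 716 y,z [-35.8  76.4] res 0.59
73 961 y,z [-35.3  76.6] res 0.55
-52 1766 y,z [-35.7  76.5] res 0.57
36 1958 y,z [-35.4  76.5] res 0.54
t 7.85 stand mm [ -0.4 -42.5 119.8] F stand [ 0.1  1.  -0.1] grip 0.037
```

{"api": "step_arm", "payload": {
  "commands": [
    {"translation":[0.0,0,0.04],"angular":[0,0,0],"jaw":0.6},
    {"translation":[0.0,0,0.0585],"angular":[0,0,0],"jaw":0.6},
    {"translation":[0.007,0,0.0588],"angular":[0,0,0],"jaw":0.6},
    {"translation":[0.037,0,0.0588],"angular":[0,0,0],"jaw":0.6},
    {"translation":[0.07,0,0.0588],"angular":[0,0,0],"jaw":0.6},
    {"translation":[0.095,0,0.03],"angular":[0,0,0],"jaw":0.6},
    {"translation":[0.06,0,0],"angular":[0,0,0],"jaw":0.6},
    {"translation":[0.044,0,0],"angular":[0,0,0],"jaw":0.6},
    {"translation":[0.044,0,0],"angular":[0,0,0],"jaw":0.6}
  ]
}}

```text
clock: 8.98
position: [0.5228, -0.05, 0.12]
tool_rot: [0.79, 0.613, -0.0, -0.0]
force: [0.0, -0.7, -0.4]
grip_width: 0.0374
```

```bash
python3 -c "
from h import *
shaft('w5');st()"
```

```text
-84 542 y,z [-5.5 69.6] res 0.6
73 715 y,z [-5.  69.8] res 0.58
-52 1585 y,z [-5.4 69.7] res 0.62
36 1756 y,z [-5.2 69.9] res 0.62
t 9.03 stand mm [ -0.4 -24.8 119.9] F stand [-0.1 -0.5 -0.3] grip 0.038
```

The shaft has dropped (z ≈ 69.7), but seated it should be 67.6 and y = 0. I check whether it's still moving or whether my origin is off.

{"api": "step_arm", "payload": {
  "commands": [
    {"translation":[-0.05,0,-0.05],"angular":[0,0,0],"jaw":1},
    {"translation":[-0.05,0,-0.15],"angular":[0,0,0],"jaw":1},
    {"translation":[-0.05,0,-0.15],"angular":[0,0,0],"jaw":1},
    {"translation":[-0.05,0,-0.15],"angular":[0,0,0],"jaw":1}
  ]
}}

```text
clock: 9.52
position: [0.5181, -0.0688, 0.1805]
tool_rot: [0.79, 0.614, 0.0, -0.0]
force: [-0.3, -0.4, 1.0]
grip_width: 0.0018
```

```bash
python3 -c "
from h import *
shaft('w6');st()
im=cv2.imread('pics/w6.png');cv2.imwrite('pics/w6c.png',im)
q=np.load('pics/w6.npz');d=q['d'];v,u=np.mgrid[:480,:640];m=d>0
X=np.c_[(u[m]-q['c'][0])/q['f'],(v[m]-q['c'][1])/q['f'],np.ones(m.sum())]*d[m][:,None]
X=((X-q['t'])@q['R']-O)@S*1e3
for s in(-1,1):
  a=X[(abs(X[:,0]-s*64)<4)]
  for y in range(-60,50,3):
    b=a[abs(a[:,1]-y)<1.5]
    if len(b):print(s,y,np.median(b[:,2]).round(1),end='; ')
  print()
"
```

```text
-84 292 y,z [-4. 68.] res 0.67
73 391 y,z [-3.4 68.1] res 0.68
-52 988 y,z [-3.9 68.1] res 0.87
36 1085 y,z [-3.6 68.2] res 0.64
t 9.57 stand mm [ -0.5 -44.6 180.1] F stand [-0.   0.5 -0.2] grip 0.001
-1 -60 60.6; -1 -57 60.5; -1 -54 60.6; -1 -51 60.5; -1 -48 60.5; -1 -45 60.4; -1 -42 60.5; -1 -39 60.7; -1 -36 60.5; -1 -33 60.3; -1 -30 60.4; -1 -27 60.5; -1 -24 295.1; -1 -21 294.5; -1 -18 292.5; -1 -15 79.7; -1 -12 82.2; -1 -9 83.2; -1 -6 84.1; -1 -3 84.2; -1 0 83.3; -1 3 82.5; -1 6 80.1; -1 9 77.2; -1 12 68.5; -1 15 60.1; -1 18 60.6; -1 21 60.3; -1 24 60.4; -1 27 60.6; -1 30 60.6; -1 33 60.5; -1 36 72.3; -1 39 80.4; -1 42 80.4; -1 45 79.9; -1 48 12.4; 
1 -60 54.4; 1 -57 55.1; 1 -54 56.2; 1 -51 52.1; 1 -48 55.2; 1 -45 54.5; 1 -42 54.8; 1 -39 57.7; 1 -36 52.9; 1 -33 59.3; 1 -30 60.0; 1 -27 60.5; 1 -24 295.7; 1 -21 295.7; 1 -18 293.1; 1 -15 79.1; 1 -12 81.4; 1 -9 82.9; 1 -6 83.7; 1 -3 83.7; 1 0 83.5; 1 3 82.7; 1 6 80.6; 1 9 77.9; 1 12 72.0; 1 15 60.4; 1 18 59.9; 1 21 57.9; 1 24 52.3; 1 27 56.4; 1 30 57.3; 1 33 59.2; 1 36 59.7; 1 39 69.4; 1 42 69.5; 1 45 72.0; 1 48 12.4;
```

View pics/w6.png

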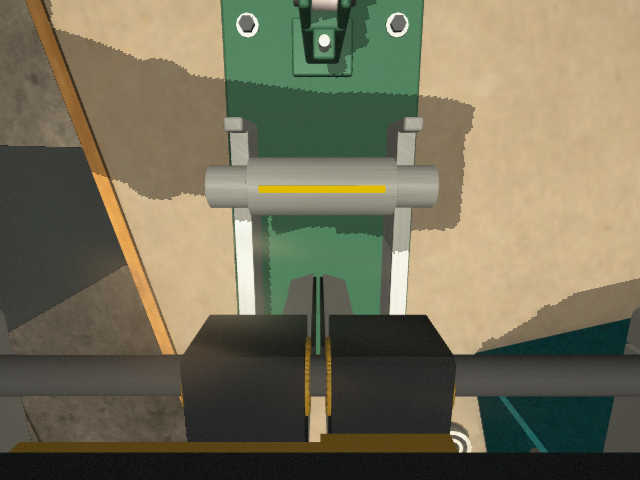

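The shaft is seated: z = 68.0, less the 0.5 mm bias seen on the flat, gives 67.5. The rolled angle of about 351° agrees with the line being near the top again at (320,189). My origin was 3.7 mm off along y, so I correct it and locate the dial from the first clouds.

```bash
cat >> h.py <<'E'
O=O-0.0037*EY
def cloud(f):
    q=np.load(f'pics/{f}.npz');d=q['d'];v,u=np.mgrid[:480,:640];m=d>0
    X=np.c_[(u[m]-q['c'][0])/q['f'],(v[m]-q['c'][1])/q['f'],np.ones(m.sum())]*d[m][:,None]
    return ((X-q['t'])@q['R']-O)@S*1e3,np.c_[u[m],v[m]]
E
python3 - <<'E'
from h import *
cap('scene','s1')
for f in('s0','s1','t0'):
    X,p=cloud(f); k=(abs(X[:,0])<25)&(X[:,1]>70)&(X[:,1]<230)&(X[:,2]>205)&(X[:,2]<275)
    a=X[k];print(f,k.sum(),a.min(0).round(),a.max(0).round(),a.mean(0).round(1),p[k].min(0),p[k].max(0))
    for z in range(205,262,6):
        b=a[abs(a[:,2]-z)<3]
        if len(b):print(z,b[:,1].min().round(),b[:,1].max().round(),b[:,0].min().round(),b[:,0].max().round(),end=' | ')
    print()
im=cv2.imread('pics/s1.png')[150:270,260:420];cv2.imwrite('pics/s1c.png',cv2.resize(im,None,fx=5,fy=5,interpolation=cv2.INTER_CUBIC))
st()
E
```

```text
s0 273 [-16.  89. 205.] [ 16. 186. 254.] [ -4.8 142.  233.6] [307 171] [326 195]
205 118.0 129.0 -7.0 5.0 | 211 118.0 181.0 -12.0 5.0 | 217 119.0 186.0 -15.0 5.0 | 223 118.0 180.0 -13.0 4.0 | 229 119.0 182.0 -14.0 3.0 | 235 116.0 183.0 -13.0 16.0 | 241 89.0 181.0 -14.0 16.0 | 247 92.0 174.0 -16.0 7.0 | 253 144.0 172.0 -14.0 8.0 | 
s1 45 [-17. 148. 211.] [  8. 184. 254.] [ -6.5 166.  242.9] [307 171] [318 187]
211 163.0 168.0 -12.0 -11.0 | 217 154.0 173.0 -15.0 -13.0 | 223 182.0 184.0 -12.0 -11.0 | 229 179.0 179.0 -13.0 -13.0 | 235 170.0 180.0 -17.0 -13.0 | 241 173.0 184.0 -12.0 -11.0 | 247 156.0 176.0 -12.0 8.0 | 253 148.0 169.0 -11.0 8.0 | 
t0 300 [-15.  92. 207.] [ 16. 185. 256.] [ -2.9 147.7 244.1] [248 200] [286 214]
205 120.0 121.0 -6.0 -4.0 | 211 125.0 125.0 -8.0 -8.0 | 217 122.0 172.0 -14.0 -3.0 | 223 123.0 179.0 -14.0 -7.0 | 229 135.0 175.0 -15.0 11.0 | 235 116.0 185.0 -14.0 12.0 | 241 96.0 184.0 -14.0 16.0 | 247 92.0 182.0 -14.0 15.0 | 253 125.0 176.0 -14.0 8.0 | 259 171.0 171.0 -10.0 -10.0 | 
t 9.62 stand mm [ -0.5 -40.8 179.9] F stand [-0.3 -0.8  0.1] grip 0.001
```

View pics/s1c.png

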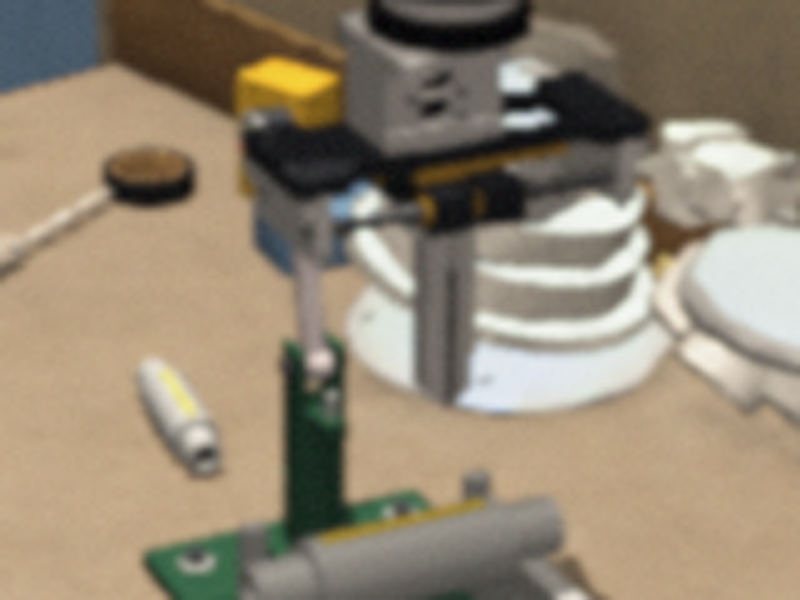

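The dial's far side measures y ≈ 185, with centre about (164, 232) and arm angle about 1.75 rad. That fits the geometry given. I check what tall things stand near the approach behind it.

Run:
```python
from h import *
for f in('s0','t0'):
    X,p=cloud(f)
    for x0 in range(-130,240,30):
        r=[]
        for y0 in range(60,330,30):
            k=(X[:,0]>=x0)&(X[:,0]<x0+30)&(X[:,1]>=y0)&(X[:,1]<y0+30)&(X[:,2]<700)
            r.append(int(X[k,2].max()) if k.any() else -1)
        print(f,x0,r)
```

```text
s0 -130 [4, 5, 4, 3, 3, 5, 3, 4, 4]
s0 -100 [15, 15, 14, 12, 5, 3, 3, 7, 4]
s0 -70 [17, 15, 20, 13, 2, 3, 4, 4, 4]
s0 -40 [25, 144, 243, 252, 241, 27, 32, 31, 30]
s0 -10 [243, 247, 253, 253, 212, 24, 29, 30, 30]
s0 20 [16, 21, 15, 13, -1, 2, 5, 4, 3]
s0 50 [17, 15, 21, 12, 3, 2, -1, 3, 3]
s0 80 [-1, 12, 11, 11, 4, 4, 4, 1, 2]
s0 110 [2, 4, 3, 2, 4, 3, 3, 66, 75]
s0 140 [3, 4, 5, 3, 4, 178, 190, 194, 150]
s0 170 [3, 7, 3, 4, 3, 194, 202, 203, 140]
s0 200 [128, 126, 121, 3, 3, 190, 202, 206, -1]
s0 230 [133, 135, 135, 120, 85, 169, 185, 195, 183]
t0 -130 [11, 10, 12, 9, 8, 9, 10, 9, 9]
t0 -100 [19, 20, 20, 21, 10, 8, 9, 10, 9]
t0 -70 [24, 21, 26, 17, 12, 11, 10, 8, 8]
t0 -40 [24, 149, 242, 254, 247, 30, 35, 36, 34]
t0 -10 [117, 248, 255, 256, 246, 24, 31, 36, 35]
t0 20 [21, 23, 23, 13, 11, 11, 9, 10, 10]
t0 50 [20, 22, 24, 20, 9, 12, 10, 9, 10]
t0 80 [16, 10, 12, 9, 9, 9, 12, 7, 8]
t0 110 [9, 9, 11, 10, 9, 11, 9, 69, 76]
t0 140 [8, 12, 8, 9, 11, 173, 190, 193, 134]
t0 170 [8, 11, 11, 10, 7, 192, 202, 208, 142]
t0 200 [134, 129, 126, 8, 10, 194, 204, 210, 139]
t0 230 [136, 140, 140, 130, 95, 167, 189, 197, 175]
```

{"api": "step_arm", "payload": {
  "commands": [
    {"translation":[0,0,-0.15],"angular":[0,0,0],"jaw":1},
    {"translation":[0,0,-0.3],"angular":[0,0,0],"jaw":1},
    {"translation":[0,0,-0.37],"angular":[0,0,0],"jaw":1},
    {"translation":[0,0,-0.37],"angular":[0,0,0],"jaw":1}
  ]
}}

```text
clock: 10.12
position: [0.519, -0.0684, 0.3294]
tool_rot: [0.789, 0.614, 0.001, 0.0]
force: [0.1, 0.4, -1.6]
grip_width: 0.0007
```

Everything nearby is below 210 mm, and the body stays above 319 mm. I go over the dial and down behind it.

{"api": "step_arm", "payload": {
  "commands": [
    {"translation":[0.632,0.001,0],"angular":[0,0,0],"jaw":1},
    {"translation":[0.632,0.001,0],"angular":[0,0,0],"jaw":1},
    {"translation":[0.632,0.001,0],"angular":[0,0,0],"jaw":1},
    {"translation":[0.632,0.001,0],"angular":[0,0,0],"jaw":1},
    {"translation":[0.632,0.001,0],"angular":[0,0,0],"jaw":1},
    {"translation":[0.632,0.001,0],"angular":[0,0,0],"jaw":1},
    {"translation":[0.632,0.001,0.1],"angular":[0,0,0],"jaw":1},
    {"translation":[0.632,0.001,0.2],"angular":[0,0,0],"jaw":1},
    {"translation":[0.632,0.001,0.268],"angular":[0,0,0],"jaw":1},
    {"translation":[0.632,0.001,0.268],"angular":[0,0,0],"jaw":1}
  ]
}}

```text
clock: 11.38
position: [0.58, 0.1745, 0.2195]
tool_rot: [0.79, 0.613, -0.002, -0.0]
force: [0.3, -0.6, 0.3]
grip_width: 0.0006
```

Run:
```python
from h import *
go(0,150,222)
# pushing: finger face (8 mm ahead) on dial's +y extreme
for th in (1.75,1.5,1.25,1.0,.8,.7,.6,.4,.2,0):
    y=110-110*np.cos(th)+34*np.sin(th);z=128+110*np.sin(th)+34*np.cos(th)
    print(th,'dial',y.round(),z.round(),'tcp y side push',(y+29).round(),'top',(z+21).round())
```

```text
t 11.38 stand mm [ -1.  210.  219.5] F stand [ 0.4 -0.5  0.3] grip 0.001
trans [-0.15   0.002 -0.006] ang [-0.005  0.005  0.001]
1.75 dial 163.0 230.0 tcp y side push 192.0 top 251.0
1.5 dial 136.0 240.0 tcp y side push 165.0 top 261.0
1.25 dial 108.0 243.0 tcp y side push 137.0 top 264.0
1.0 dial 79.0 239.0 tcp y side push 108.0 top 260.0
0.8 dial 58.0 231.0 tcp y side push 87.0 top 252.0
0.7 dial 48.0 225.0 tcp y side push 77.0 top 246.0
0.6 dial 38.0 218.0 tcp y side push 67.0 top 239.0
0.4 dial 22.0 202.0 tcp y side push 51.0 top 223.0
0.2 dial 9.0 183.0 tcp y side push 38.0 top 204.0
0 dial 0.0 162.0 tcp y side push 29.0 top 183.0
```

{"api": "step_arm", "payload": {
  "commands": [
    {"translation":[-0.05,0.002,0],"angular":[0,0,0],"jaw":1},
    {"translation":[-0.09,0.002,-0.005],"angular":[0,0,0],"jaw":1},
    {"translation":[-0.13,0.002,-0.01],"angular":[0,0,0],"jaw":1},
    {"translation":[-0.17,0.002,-0.01],"angular":[0,0,0],"jaw":1},
    {"translation":[-0.21,0.002,-0.01],"angular":[0,0,0],"jaw":1},
    {"translation":[-0.25,0.002,-0.005],"angular":[0,0,0],"jaw":1},
    {"translation":[-0.285,0.002,0],"angular":[0,0,0],"jaw":1},
    {"translation":[-0.31,0.002,0],"angular":[0,0,0],"jaw":1},
    {"translation":[-0.33,0.002,0],"angular":[0,0,0],"jaw":1},
    {"translation":[-0.33,0.002,0],"angular":[0,0,0],"jaw":1}
  ]
}}

```text
clock: 12.62
position: [0.5492, 0.0477, 0.2211]
tool_rot: [0.79, 0.613, -0.0, 0.0]
force: [-0.3, -0.2, 0.3]
grip_width: 0.0002
```

Run:
```python
from h import *
st();cap('scene','s2')
im=cv2.imread('pics/s2.png')[150:330,260:420];cv2.imwrite('pics/s2c.png',cv2.resize(im,None,fx=3.3,fy=3.3,interpolation=cv2.INTER_CUBIC))
```

```text
t 12.62 stand mm [  0.8  79.6 221.1] F stand [-0.2 -0.2  0.3] grip 0.0
```

View pics/s2c.png

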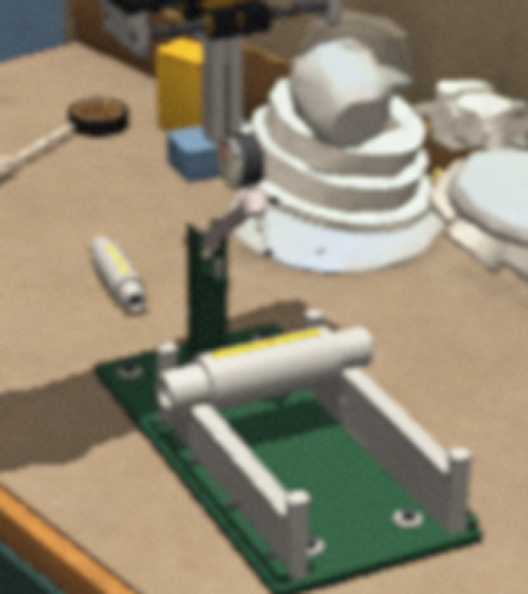

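The arm is partway over (about 0.7 rad), with the dial at crop (240,160) and the fingers behind it. The shaft is still in the vees, its line on top. Now I lift, go over the dial and press it down from above along its arc.

{"api": "step_arm", "payload": {
  "commands": [
    {"translation":[0.03,0,0],"angular":[0,0,0],"jaw":1},
    {"translation":[0.03,0,-0.11],"angular":[0,0,0],"jaw":1},
    {"translation":[-0.09,0,-0.11],"angular":[0,0,0],"jaw":1},
    {"translation":[-0.094,0,-0.1],"angular":[0,0,0],"jaw":1},
    {"translation":[-0.1,0,-0.07],"angular":[0,0,0],"jaw":1},
    {"translation":[-0.112,0,-0.045],"angular":[0,0,0],"jaw":1},
    {"translation":[-0.149,0,-0.002],"angular":[0,0,0],"jaw":1},
    {"translation":[-0.179,0,0.045],"angular":[0,0,0],"jaw":1},
    {"translation":[-0.194,0,0.083],"angular":[0,0,0],"jaw":1},
    {"translation":[-0.194,0,0.083],"angular":[0,0,0],"jaw":1}
  ]
}}

```text
clock: 13.92
position: [0.5269, -0.0396, 0.187]
tool_rot: [0.793, 0.61, -0.006, 0.004]
force: [-24.3, -66.0, 31.7]
grip_width: 0.0003
```

```bash
python3 -c "
from h import *
go(0,1,183)"
```

```text
t 13.93 stand mm [  1.  -10.5 187. ] F stand [ -7.1 -70.   31.7] grip 0.0
trans [ 0.029 -0.003  0.01 ] ang [-0.003  0.028 -0.013]
```

The force is high (-70 N along y): the tip seems to have slipped to the near side of the dial or caught on something. I relieve it at once, then look.

{"api": "step_arm", "payload": {
  "commands": [
    {"translation":[-0.02,0,0],"angular":[0,0,0],"jaw":1},
    {"translation":[-0.033,0,-0.004],"angular":[0,0,0],"jaw":1}
  ]
}}

```text
clock: 14.18
position: [0.5263, -0.0418, 0.1886]
tool_rot: [0.79, 0.613, -0.001, 0.001]
force: [1.0, -1.9, 0.4]
grip_width: 0.0004
```

Run:
```python
from h import *
st();cap('scene','s3');cap('wrist','w7')
a=cv2.imread('pics/s3.png')[170:290,290:410];b=cv2.imread('pics/w7.png')[130:480,150:500]
cv2.imwrite('pics/m3.png',np.hstack([cv2.resize(a,(400,400),interpolation=cv2.INTER_CUBIC),cv2.resize(b,(400,400))]))
```

```text
t 14.18 stand mm [  0.9 -12.7 188.6] F stand [ 1.5 -1.6  0.4] grip 0.0
```

View pics/m3.png

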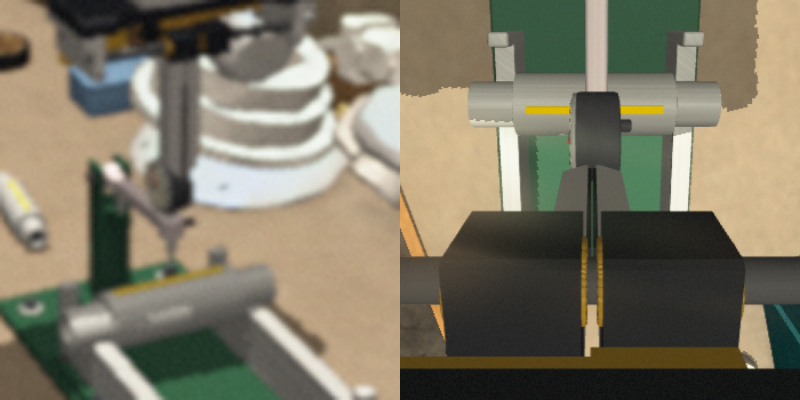

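The left half shows the arm at roughly 0.35 rad with the finger on the near side of the dial: it had slid off the top. The shaft is still seated. I measure the dial from the wrist cloud after lifting straight up.

{"api": "step_arm", "payload": {
  "commands": [
    {"translation":[-0.01,0,-0.05],"angular":[0,0,0],"jaw":1},
    {"translation":[-0.01,0,-0.18],"angular":[0,0,0],"jaw":1},
    {"translation":[-0.01,0,-0.18],"angular":[0,0,0],"jaw":1},
    {"translation":[-0.01,0,-0.18],"angular":[0,0,0],"jaw":1}
  ]
}}

```text
clock: 14.78
position: [0.5257, -0.0425, 0.2605]
tool_rot: [0.789, 0.614, -0.0, -0.0]
force: [-0.4, 0.2, -1.1]
grip_width: 0.0007
```

Run:
```python
from h import *
from scipy.optimize import least_squares
shaft('w8');p,_=st()
X,q=cloud('w8')
# dial rim seen from above: |x|<8
a=X[(abs(X[:,0])<7)&(X[:,1]>-10)&(X[:,1]<110)&(X[:,2]>165)&(X[:,2]<245)]
print(len(a),a.min(0).round(1),a.max(0).round(1))
s=least_squares(lambda p:np.hypot(a[:,1]-p[0],a[:,2]-p[1])-21,[20,200],loss='soft_l1');print('dial c',s.x.round(1),np.sqrt(np.mean(s.fun**2)).round(2))
for th in (.2,.3,.4,.5,.6): print(th,(110-110*np.cos(th)+34*np.sin(th)).round(1),(128+110*np.sin(th)+34*np.cos(th)).round(1))
```

```text
-84 173 y,z [-0.3 68.1] res 0.7
73 215 y,z [ 0.2 68.1] res 0.7
-52 572 y,z [-0.2 68.1] res 0.98
36 634 y,z [ 0.  68.3] res 0.7
t 14.82 stand mm [  0.4 -13.9 260.2] F stand [-0.3 -0.  -0.8] grip 0.0
1062 [ -7.   -9.9 169.6] [  7.   23.8 193.7]
dial c [ 14.6 207. ] 5.18
0.2 8.9 183.2
0.3 15.0 193.0
0.4 21.9 202.2
0.5 29.8 210.6
0.6 38.4 218.2
```

Run:
```python
from h import *
from scipy.optimize import least_squares
X,q=cloud('w8')
a=X[(abs(X[:,0])<7)&(X[:,1]>-30)&(X[:,1]<60)&(X[:,2]>150)&(X[:,2]<215)]
for y in range(-30,50,4):
    b=a[abs(a[:,1]-y)<2]
    if len(b):print(y,len(b),b[:,2].min().round(),np.median(b[:,2]).round(1),b[:,2].max().round())
def r(th,p=a):
    th=th[0];y=110-110*np.cos(th)+34*np.sin(th);z=128+110*np.sin(th)+34*np.cos(th);return np.hypot(p[:,1]-y,p[:,2]-z)-21
for t0 in(.05,.2,.4):
    s=least_squares(r,[t0],loss='soft_l1');print('theta',s.x,s.cost)
```

```text
-18 2 178.0 178.8 179.0
-14 74 179.0 182.7 186.0
-10 85 184.0 187.0 189.0
-6 102 187.0 189.3 191.0
-2 111 190.0 191.0 193.0
2 123 189.0 191.4 194.0
6 127 190.0 191.2 193.0
10 125 188.0 190.2 193.0
14 144 185.0 188.2 191.0
18 135 180.0 184.8 188.0
22 150 170.0 178.6 183.0
theta [0.07743844] 193.00828074701155
theta [0.07743844] 193.0082807470071
theta [0.3973302] 5985.475506474137
```

The fit gives theta ≈ 0.08 rad, with the dial top at z ≈ 191 and y ≈ 3. The shaft is seated at y = 0, z = 68.1. Now a straight, slow press from above.

{"api": "step_arm", "payload": {
  "commands": [
    {"translation":[0.044,0,0],"angular":[0,0,0],"jaw":1},
    {"translation":[0.044,0,0.08],"angular":[0,0,0],"jaw":1},
    {"translation":[0.044,0,0.16],"angular":[0,0,0],"jaw":1},
    {"translation":[0.043,0,0.175],"angular":[0,0,0],"jaw":1},
    {"translation":[0.041,0,0.18],"angular":[0,0,0],"jaw":1},
    {"translation":[0.039,0,0.185],"angular":[0,0,0],"jaw":1},
    {"translation":[0.037,0,0.188],"angular":[0,0,0],"jaw":1},
    {"translation":[0.037,0,0.19],"angular":[0,0,0],"jaw":1}
  ]
}}

```text
clock: 15.82
position: [0.5298, -0.0293, 0.1859]
tool_rot: [0.79, 0.614, 0.0, 0.0]
force: [-0.3, -1.5, 3.3]
grip_width: 0.0006
```

```bash
python3 -c "
from h import *
go(0,1,183)"
```

```text
t 15.82 stand mm [  1.2   0.2 185.9] F stand [ 0.1 -1.6  3.3] grip 0.001
trans [ 0.002 -0.003  0.007] ang [ 0.001 -0.001  0.005]
```

{"api": "step_arm", "payload": {
  "commands": [
    {"translation":[0.001,0,0.003],"angular":[0,0,0],"jaw":1},
    {"translation":[0.001,0,0.005],"angular":[0,0,0],"jaw":1},
    {"translation":[0.001,0,0.007],"angular":[0,0,0],"jaw":1},
    {"translation":[0.001,0,0.007],"angular":[0,0,0],"jaw":1}
  ]
}}

```text
clock: 16.32
position: [0.5298, -0.029, 0.183]
tool_rot: [0.79, 0.614, 0.0, 0.0]
force: [-2.3, -1.7, 10.1]
grip_width: 0.0005
```

{"api": "step_arm", "payload": {
  "commands": [
    {"translation":[0,0,0.0012],"angular":[0,0,0],"jaw":1},
    {"translation":[0,0,0.0012],"angular":[0,0,0],"jaw":1}
  ]
}}

```text
clock: 16.58
position: [0.5299, -0.029, 0.1828]
tool_rot: [0.79, 0.613, 0.0, -0.0]
force: [-5.2, -3.4, 17.7]
grip_width: 0.0005
```

```bash
python3 -c "
from h import *
go(0,1,300)"
```

```text
t 16.57 stand mm [  1.2   0.5 182.8] F stand [-4.2 -4.6 17.7] grip 0.001
trans [ 0.001 -0.003 -0.293] ang [ 0.    -0.001  0.004]
```

The arm is hard on its stop: the force rises to 18 N with only 0.2 mm of movement, at the expected 183 mm. I lift straight off, back away and check.

{"api": "step_arm", "payload": {
  "commands": [
    {"translation":[0,0,-0.02],"angular":[0,0,0],"jaw":1},
    {"translation":[0,0,-0.1],"angular":[0,0,0],"jaw":1},
    {"translation":[0,0,-0.25],"angular":[0,0,0],"jaw":1},
    {"translation":[-0.2,0,-0.3],"angular":[0,0,0],"jaw":1},
    {"translation":[-0.2,0,-0.3],"angular":[0,0,0],"jaw":1},
    {"translation":[-0.2,0,-0.3],"angular":[0,0,0],"jaw":1}
  ]
}}

```text
clock: 17.32
position: [0.5095, -0.1072, 0.3024]
tool_rot: [0.79, 0.613, 0.0, -0.0]
force: [0.0, -0.2, -0.1]
grip_width: 0.0005
```

Run:
```python
from h import *
from scipy.optimize import least_squares
shaft('w9');st();cap('scene','s4')
X,q=cloud('w9')
a=X[(abs(X[:,0])<7)&(X[:,1]>-30)&(X[:,1]<30)&(X[:,2]>155)&(X[:,2]<215)]
def r(th,p=a):
    th=th[0];y=110-110*np.cos(th)+34*np.sin(th);z=128+110*np.sin(th)+34*np.cos(th);return np.hypot(p[:,1]-y,p[:,2]-z)-21
s=least_squares(r,[.05],loss='soft_l1');print(len(a),'theta',s.x,np.sqrt(np.mean(s.fun**2)), 'top',a[:,2].max())
i=cv2.imread('pics/s4.png')[200:300,290:390];b=cv2.imread('pics/w9.png')
cv2.imwrite('pics/m4.png',np.hstack([cv2.resize(i,(400,400),interpolation=cv2.INTER_CUBIC),cv2.resize(b,(400,400))]))
```

```text
-84 153 y,z [-0.6 68.1] res 0.76
73 202 y,z [-0.1 68.1] res 0.69
-52 529 y,z [-0.3 68. ] res 0.99
36 565 y,z [-0.  68.2] res 0.78
t 17.38 stand mm [  0.9 -78.9 302. ] F stand [-0.4  0.1 -0.7] grip 0.0
986 theta [-0.00023602] 0.6701166874232984 top 185.11935120940922
```

View pics/m4.png

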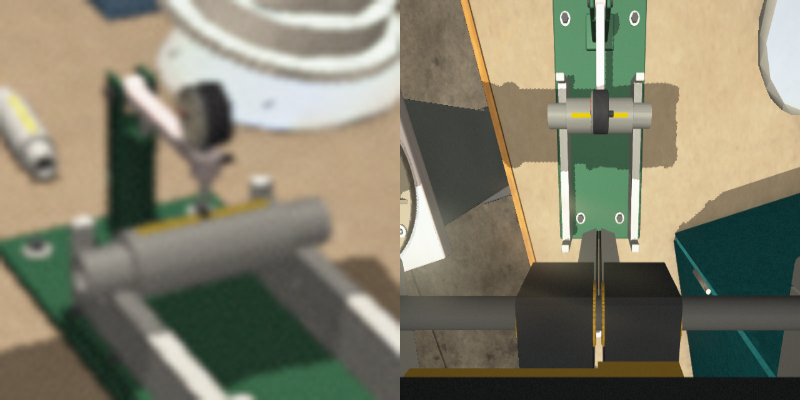

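The arm is level, with the plunger on the shaft at left-half pixel (205,210), the shaft seated and the hand well clear. Fitted theta is 0.000, so I hand in.

```bash
python3 -c "
from h import *
print(ctrl.job_done())"
```

```text
the job is handed in; nothing more can be done
None
```

The job is done and handed in at about 17.4 s on the robot's clock: the shaft is seated in both vees and the gauge arm is down on its stop. The hand is well clear and the wrist force reads about zero.

**Rolling:** I rolled the shaft along the rails in five fingertip strokes while the gauge arm was still up. The yellow line came back near the top after about 98 mm of travel, which fits rolling rather than sliding.

**Gauge arm:** I pushed the arm over from behind the dial, then pressed it down from above. On the stop the force rose to 18 N with only 0.2 mm of movement, at the expected 183 mm.

**Last checks:**
- **Shaft:** its centre is at stand y ≈ 0. Its height reads 68.1 mm, or about 67.6 mm after the 0.5 mm bias I saw on the flat. The y value relies on an origin I shifted by 3.7 mm to match the seated shaft, so the height is the independent check.
- **Arm angle:** fitted at 0.000 rad, with the plunger standing on the shaft in the picture.

**What went wrong or was not checked:**
- **Slip off the dial:** on the first press from above, the fingertip slid off the dial's near side. The wrist force reached about 77 N for a moment, below the 120 N limit. I backed off, measured again and pressed straight down; the shaft stayed seated.
- **Needle:** I could not read it. That it moved is inferred from the arm being on its stop with the plunger on the shaft.
- **Loose parts:** I did not measure the bearings, spacer and nut again at the end, but the hand never went near them.

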